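Pin the carrying handle to a reel carrier and hold the carrier level in the air

TASK

Push the loose red lock pin through the socket of the carrying handle and the spindle inside it until the pin's collar sits against the socket, and let go of the pin. Then take the reel carrier by the handle's black bar, lift it about 10 cm clear of the cabinet, keeping it level all the way, and hold it there still for at least two seconds; the program finishes while the gripper still holds it in the air. Leave the loupe, cement jar, film core and mug where they stand.

Things in the scene. Friction and masses are not known exactly. Their poses are not given: they have to be found in the camera images.
- carrier: Loose reel carrier, 0.6 to 0.75 kg: footed aluminium base, two clamped steel film reels (199 mm diameter, top 52 mm above the feet), upright spindle. Origin: on the spindle's axis, level with the feet; z up. The spindle ends in a flat head 12 mm thick (x), 30 mm wide (y), top 128 mm above the feet, with an 10.5 mm cross hole along x. x points away from the robot, within 35 degrees.
- spindle_hole (a point): Centre of the cross hole in the spindle head, on the spindle's axis, 108 mm above the carrier's feet. Its x axis runs along the hole. The hole goes right through; the pin may enter from either end (the -x end faces the robot).
- handle: Loose carrying handle, 0.14 kg, already on the spindle (lifts off without the pin). Blue socket, outside 28 mm (x) by 44 mm (y), 94 to 136 mm above the feet, fits over the spindle head with 1.5 mm play each side and rests on its top; short stem; T bar above. Origin: centre of the socket's lower edge, 94 mm above the feet; axes as the carrier's.
- socket_hole (a point): Centre between the 10.5 mm cross holes in the socket's two walls, 108 mm above the feet; their axis is the handle's x; the walls' outer faces are 14 mm before and behind this point. It stays within about 1.5 mm of spindle_hole while the handle sits on the spindle, so the holes line up.
- handle_bar (a point): Centre of the handle's black bar with red end caps: 112 mm long along the handle's y, 22 mm thick along its x, 20 mm high, centre 161 mm and top 171 mm above the feet. Grip it here, across its thickness, straight over the spindle so that the load hangs level.
- pin: Loose 35 g lock pin, 112 mm long, lying flat left or right of the carrier. 8 mm steel shank, 45 mm long, tapered nose, along +x; 16 mm collar; red ribbed grip 14 mm wide (y), 16 mm high, 5 to 67 mm behind the collar's front. Origin: on the surface below the collar's front face; the axis is 8 mm above it. Held 40 mm behind the collar's front, the hand clears the handle.
- pin_middle (a point): Point on the pin's axis 14 mm ahead of the collar's front face, in the shank (8 mm above the origin). With the pin fully home it coincides with socket_hole and spindle_hole to within the play.
- loupe: Stand loupe, black barrel on a clear foot, 43 mm diameter, 50 mm high; origin at the centre of its underside. Leave alone.
- cement_jar: Small glass jar with red cap, 41 mm diameter, 64 mm high; origin at the centre of its underside. Leave alone.
- film_core: Yellow plastic film core, 50 mm diameter, 34 mm high; origin at the centre of its underside. Leave alone.
- mug: White dotted mug, 92 by 127 mm with its handle, 93 mm high; origin at its underside. Leave alone.

How it is judged:
By the outcome, as a careful person would: the job done as asked, in the order asked, and still so for the second after the job is handed in, while the arm keeps its last pose, push and grip.
It also fails if it takes over 64 s, if anything falls off the work surface, if the arm or the gripper's body presses on something with over 40 N, if the wrist force passes 120 N, or if a joint passes its speed limit or range.

ROBOT

A 6-joint arm with a two-finger parallel gripper is mounted at the origin on a cart in front of the work surface, level with it; the furniture and walls round the work are solid. World frame = base frame: x ahead of the robot, y to its left, z up, the work surface at z = 0. Lengths are in m, angles in rad, forces in N, time in s.
With the tool pointing down it reaches from about 0.325 to 0.9 m from the base axis. Payload 6.1 kg.
Tool frame: the origin (TCP) lies midway between the tips of the shut fingers; the grasp point (between the pads) lies 19 mm behind it; z points along the fingers, y is the line along which they close (so a half turn about z gives the same grasp; the last joint's range is limited). The gripper opens to 85 mm and grips with 20 to 120 N. Pads are 22 mm wide; open, the fingers measure 114 mm over their backs; the gripper's body (76 mm by 85 mm) begins 54 mm behind the grasp point. The pads swing forward as they close: fully open they stand 13 mm farther back than shut.
Start: joints at [0.997, 0.22, 1.526, -0, 1.395, -0.126], TCP at [0.271, 0.563, 0.231] pointing down, gripper open.
Joint ranges: [-2.98, 2.98], [-0.91, 2.08], [0.09, 2.57], [-1.24, 4.39], [0.2, 2.65], [-2.68, 2.68]. Speed limits (rad/s): [2.57, 2.57, 3.01, 3.14, 3.14, 3.14].

INTERFACE

Orientations are given as [roll, pitch, yaw] about the fixed x, y, z axes, in that order (R = Rz(yaw) Ry(pitch) Rx(roll)).
In Python, from plant import manip, kin, eyes, finder, monitor gives the robot as it stands. Calls block until the motion is done:
- manip.movep(position, orientation): joint-space move of the TCP to a pose.
- manip.move_l(position, feed=0.15, rotation=None, max_force=None): straight line of the TCP; rotation=None keeps the orientation; feed is the mean speed in m/s. With max_force (N) it stops when the force on the tool has changed by that much, and returns True; else False.
- manip.set_joints(angles): joint-space move.
- manip.gripper_to(opening, f_grip=None): finger opening in m; f_grip is the grip in N (None keeps the last); returns when the fingers have stopped.
- manip.hold(seconds).
- kin.inverse_kinematics(position, orientation): joint angles nearest the present ones, or None.
- eyes.get_image(name): name is "scene" or "top" or "wrist"; returns (picture, depth): 420x560x3 uint8, red, green, blue; 420x560 float32, m along the optical axis (not along the pixel's ray), 0 where there is no reading.
- eyes.get_calibration(name): a dict with "intrinsics" (3x3 intrinsics, pixels), "world_from_camera" (4x4, takes a point from camera to world coordinates). Camera axes: x right, y down, z forward; pixel columns grow to the right and rows downward; lengths in m; the calibration is good to about 2 mm. A picture is of the moment at which its call begins: read the wrist's pose just before it. get_calibration takes no time and is no camera call; for the wrist camera it gives the pose at the moment of the call.
A pose or a line that the arm cannot do raises manip.Unreachable and nothing moves.
- manip.job_done(): hands the job in; it is judged then, once.
Trained networks look in the newest picture that a camera, given by its name, has taken for a name from the list of things; names that differ only in an ending like _2 or _b are one class to them, and where a whole thing is asked for, a point or a joint stands for the part that bears it (a point fixed in the world has none). Each returns a list of dicts, best first, with "confidence" (0 to 1); they miss things now and then, are a little off and sometimes report something else, mostly with a low value. They report only what shows in the picture. A call takes as long as a camera call.
- finder.silhouettes(target, camera): "region" (420x560 bool, what is visible of it) and "uv" ([column, row] in pixels, amid what is visible of it).
Readings, each from a call of its own:
- monitor.read_time_s(): time.
- monitor.read_q(): joint angles.
- monitor.read_joint_velocities(): joint speeds.
- monitor.read_joint_torque(): joint torques, N m.
- monitor.read_eef_pos(): TCP position.
- monitor.read_tcp_rot(): TCP orientation.
- monitor.read_ft_force(): force on the tool from outside, world axes, zero at the start.
- monitor.read_torque(): the same for the moment, N m.
- monitor.read_opening(): finger opening in m.
- monitor.read_grasp_force(): force on a finger pad.
Only numpy, scipy, OpenCV 4.12 (cv2) and the standard library are available. Lean on these libraries where they do the work, as an engineer would, in place of code of your own. Each camera call takes 0.05 s, during which the arm holds its last target. There are 200 camera calls.

## Working session

There is one attempt and no reset: what is moved stays moved. The work goes in short steps, each a Python script; the robot and the scene stay as the last script left them, time stands still between calls to the robot, and variables do not carry over. Pictures are saved under pics/ and viewed, at most 10 in all, crops included, and the job is handed in when it is done.

```bash
ls; mkdir -p pics
cat > h.py <<'E'
import numpy as np, cv2
from plant import manip, kin, eyes, finder, monitor
def cloud(cam, d=None):
    c=eyes.get_calibration(cam);K=c["intrinsics"];T=c["world_from_camera"]
    p,d=eyes.get_image(cam)
    v,u=np.mgrid[0:420,0:560]
    P=np.stack([(u-K[0,2])/K[0,0]*d,(v-K[1,2])/K[1,1]*d,d],-1)@T[:3,:3].T+T[:3,3]
    P[d==0]=np.nan
    return p,P
def save(p,n): cv2.imwrite("pics/"+n,p[:,:,::-1])
E
python3 - <<'E'
from h import *
for cam in("top","scene"):
    p,P=cloud(cam); save(p,cam+"0.png"); np.save(cam+"P.npy",P); np.save(cam+"I.npy",p)
    for t in("carrier","handle","pin","handle_bar","loupe","cement_jar","film_core","mug"):
        for r in finder.silhouettes(t,cam)[:2]:
            q=P[r["region"]]; q=q[~np.isnan(q[:,0])]
            print(cam,t,round(r["confidence"],2),r["uv"],len(q),np.median(q,0).round(3),q.min(0).round(3),q.max(0).round(3))
print(monitor.read_time_s())
E
```

```text
pics
plant.py
top carrier 0.65 [284.9, 199.4] 3653 [ 0.586 -0.021  0.05 ] [ 0.489 -0.122 -0.003] [0.689 0.076 0.171]
top carrier 0.32 [158.1, 241.6] 136 [0.468 0.318 0.015] [ 0.434  0.302 -0.002] [0.536 0.339 0.024]
top handle 0.88 [281.8, 188.4] 431 [ 0.587 -0.024  0.17 ] [ 0.55  -0.077  0.047] [0.634 0.03  0.179]
top handle_bar 0.89 [280.4, 189.7] 405 [ 0.587 -0.025  0.171] [ 0.553 -0.072  0.054] [0.624 0.025 0.179]
top cement_jar 0.54 [365.6, 161.7] 199 [ 0.667 -0.259  0.053] [ 0.651 -0.282 -0.004] [ 0.697 -0.244  0.071]
top film_core 0.65 [173.7, 167.1] 200 [0.659 0.26  0.026] [ 0.634  0.236 -0.005] [0.684 0.285 0.041]
top mug 0.74 [395.6, 228.6] 193 [ 0.492 -0.328  0.046] [ 0.475 -0.362  0.004] [ 0.509 -0.312  0.057]
top mug 0.67 [141.4, 171.5] 1117 [0.654 0.356 0.038] [ 0.578  0.294 -0.009] [0.714 0.409 0.1  ]
scene carrier 0.61 [280.9, 211.5] 4136 [ 0.572 -0.003  0.049] [ 0.486 -0.126 -0.003] [0.712 0.078 0.115]
scene handle 0.96 [276.8, 183.0] 453 [ 0.58  -0.009  0.17 ] [ 0.547 -0.068  0.094] [0.621 0.03  0.176]
scene pin 0.46 [239.4, 339.5] 159 [0.491 0.328 0.013] [0.302 0.311 0.002] [0.536 0.503 0.615]
scene handle_bar 0.82 [276.4, 181.8] 490 [ 0.582 -0.011  0.169] [ 0.547 -0.198 -0.003] [0.688 0.03  0.176]
scene loupe 0.63 [359.1, 146.3] 248 [ 0.488 -0.319  0.037] [ 0.47  -0.348 -0.002] [ 0.515 -0.308  0.053]
scene cement_jar 0.73 [294.9, 139.9] 278 [ 0.663 -0.252  0.039] [ 0.646 -0.302 -0.002] [ 0.686 -0.241  0.07 ]
scene film_core 0.59 [194.3, 285.1] 401 [0.653 0.26  0.025] [ 0.631  0.222 -0.003] [0.681 0.297 0.095]
scene film_core 0.38 [293.5, 140.6] 259 [ 0.662 -0.252  0.04 ] [ 0.648 -0.28  -0.002] [ 0.686 -0.241  0.07 ]
scene mug 0.97 [171.3, 309.2] 1819 [0.663 0.338 0.058] [ 0.575  0.296 -0.004] [0.696 0.387 0.097]
0.9
```

View pics/top0.png

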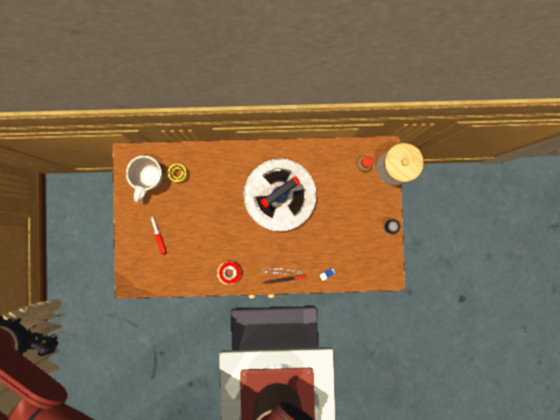

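View pics/scene0.png

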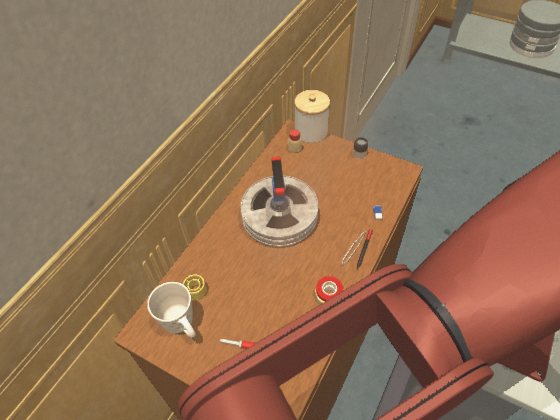

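The top view shows the pin at about (158,236), nose away from the robot at (153,219). The carrier is at (280,195), with the bar running from (264,203) to (296,181), so its yaw is about 34°. The scene view agrees. Next I'll take wrist views of the handle and the pin.

Run:
```python
from h import *
print(monitor.read_tcp_rot())
pi=np.pi
for pos,yaw in (([.45,.315,.2],.2),([.45,.315,.2],.2+pi),([.45,.315,.2],.2-pi),([.53,-.06,.13],.6),([.53,-.06,.13],.6-pi),([.587,-.024,.17],.6)):
    q=kin.inverse_kinematics(pos,[pi,0,yaw]); print(yaw,None if q is None else np.round(q,2))
manip.movep([.42,.315,.25],[pi,0,.2])
p,P=cloud("wrist"); save(p,"w_pin.png"); np.savez("wpin.npz",p=p,P=P)
print(eyes.get_calibration("wrist")["world_from_camera"].round(3))
for r in finder.silhouettes("pin","wrist")[:2]:
    q=P[r["region"]]; print(r["confidence"],r["uv"],r["region"].sum(),np.nanmedian(q,0),np.nanmin(q,0),np.nanmax(q,0))
manip.movep([.53,-.05,.33],[pi,0,.6])
p,P=cloud("wrist"); save(p,"w_han.png"); np.savez("whan.npz",p=p,P=P)
for r in finder.silhouettes("handle_bar","wrist")[:2]:
    q=P[r["region"]]; print(r["confidence"],r["uv"],r["region"].sum(),np.nanmedian(q,0),np.nanmin(q,0),np.nanmax(q,0))
print(monitor.read_time_s())
cv2.imwrite("pics/both.png",np.hstack([np.load("wpin.npz")["p"],p])[:,:,::-1][::1,::1])
im=cv2.imread("pics/both.png");cv2.imwrite("pics/both.png",cv2.resize(im,(800,300)))
```

```text
[ 3.14155593e+00 -2.28408209e-05  2.69381278e+00]
0.2 [ 0.47  0.06  1.76 -0.    1.32  1.84]
3.3415926535897933 [ 0.47  0.06  1.76  0.    1.32 -1.3 ]
-2.941592653589793 [ 0.47  0.06  1.76  0.    1.32 -1.3 ]
0.6 [-0.26  0.1   1.86 -0.    1.18  0.71]
-2.541592653589793 [-0.26  0.1   1.86  0.    1.18 -2.43]
0.6 [-0.18  0.18  1.69 -0.    1.27  0.8 ]
[[ 0.2   -0.928 -0.315  0.503]
 [-0.98  -0.189 -0.064  0.332]
 [ 0.     0.322 -0.947  0.393]
 [ 0.     0.     0.     1.   ]]
0.96 [281.4, 122.4] 1118 [0.48022862 0.32169312 0.01462487] [ 0.42856539  0.30202111 -0.00247137] [0.53763089 0.34111915 0.01832226]
0.3 [547.3, 101.3] 4431 [0.55428342 0.06393177 0.032315  ] [ 0.48965771 -0.00846984 -0.00063337] [0.6340333  0.07836083 0.05413484]
0.66 [286.5, 124.7] 3257 [ 0.58983603 -0.02136083  0.1706786 ] [ 0.55013202 -0.07178426  0.05204169] [0.62583631 0.02723572 0.17352691]
4.2833
```

View pics/both.png

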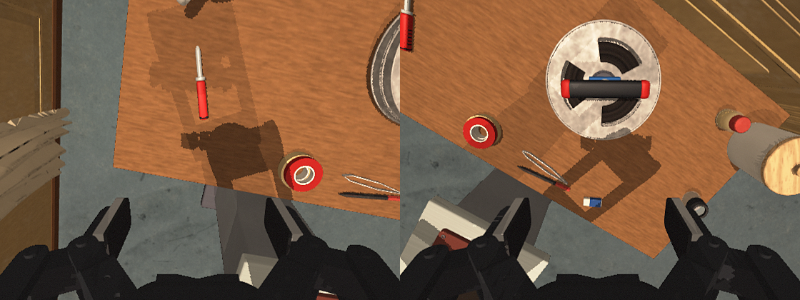

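Left view: the pin lies around (200,85), nose up. Right view: the bar runs from (565,90) to (648,90) over the reels, and everything is clear. Next I'll fit the poses.

Run:
```python
from h import *
def fit(Q,yaw0):
    c=Q[:,:2].mean(0); (_,_),(w,h),a=cv2.minAreaRect(Q[:,:2].astype(np.float32))
    V=np.linalg.svd(Q[:,:2]-c,full_matrices=False)[2][0]
    s=(Q[:,:2]-c)@V; n=np.array([-V[1],V[0]]); t=(Q[:,:2]-c)@n
    return c,V,s,t,n,(w,h,a)
d=np.load("wpin.npz");P,I=d["P"],d["p"].astype(int)
m=np.zeros((420,560),bool); m[50:175,255:305]=1
z=P[...,2]; Q=P[m&(z>.006)&(z<.03)]
c,V,s,t,n,r=fit(Q,0); 
if V[0]<0: V=-V;s=-s;n=-n;t=-t
print("pin n",len(Q),"yaw",np.arctan2(V[1],V[0]),"rect",r,"s",s.min(),s.max(),"t",t.min(),t.max())
mid=c+V*(s.min()+s.max())/2+n*(np.percentile(t,2)+np.percentile(t,98))/2
print("origin from tail",c+V*(s.min()+.067),"from nose",c+V*(s.max()-.045))
for a in np.arange(s.min(),s.max(),.007):
    k=(s>=a)&(s<a+.007); print(round(a-s.min(),3),(t[k].min()*1e3).round(1),(t[k].max()*1e3).round(1),(Q[k,2].max()*1e3).round(1),(np.median(t[k])*1e3).round(1))
for f,cam in(("whan.npz","wrist"),):
    d=np.load(f);P=d["P"]
    z=P[...,2]; ok=(z>.160)&(z<.18)&(abs(P[...,0]-.588)<.08)&(abs(P[...,1]+.02)<.08)
    Q=P[ok]; c,V,s,t,n,r=fit(Q,0)
    print("bar",len(Q),c,"yaw",np.arctan2(V[1],V[0])-np.pi/2,"rect",r,cv2.minAreaRect(Q[:,:2].astype(np.float32)),"s",s.min(),s.max(),np.percentile(t,[0,2,98,100]),np.median(Q[:,2]))
    print("mid",c+V*(s.min()+s.max())/2+n*(t.min()+t.max())/2)
    ok=(z>.045)&(z<.057)&(np.hypot(P[...,0]-.588,P[...,1]+.02)<.13)
    print("reel",cv2.minEnclosingCircle(P[ok][:,:2].astype(np.float32)), np.median(P[ok][:,2]))
    s0=(z>.09)&(z<.155)&(np.hypot(P[...,0]-.588,P[...,1]+.02)<.06); print("sock",s0.sum(),P[s0].mean(0))
P=np.load("topP.npy");z=P[...,2];ok=(z>.160)&(z<.185)&(abs(P[...,0]-.588)<.08)&(abs(P[...,1]+.02)<.08)
print("top",cv2.minAreaRect(P[ok][:,:2].astype(np.float32)))
```

```text
pin n 1044 yaw 0.29660508306602196 rect (0.11149018257856369, 0.01476665772497654, 16.453954696655273) s -0.05062735378746149 0.06085487589855204 t -0.007681802753858803 0.007111867886550133
origin from tail [0.49575353 0.32648306] from nose [0.49525836 0.32633172]
0.0 -7.1 7.0 18.0 0.1
0.007 -6.6 6.6 17.5 0.4
0.014 -7.1 6.9 17.7 -0.1
0.021 -6.6 6.5 17.3 -0.1
0.028 -7.0 6.9 17.5 0.1
0.035 -6.7 7.0 17.7 0.2
0.042 -6.9 6.7 17.9 -0.1
0.049 -6.8 6.9 18.3 0.1
0.056 -7.5 7.1 17.4 -0.1
0.063 -7.7 7.0 17.0 -0.2
0.07 -3.9 4.0 14.3 0.3
0.077 -3.7 4.0 13.5 0.0
0.084 -3.9 3.8 13.8 0.2
0.091 -3.9 4.0 13.5 -0.2
0.098 -3.5 3.6 13.5 0.1
0.105 -3.6 2.8 12.7 0.1
bar 3154 [ 0.58819714 -0.02174875] yaw -2.5479452141240757 rect (0.022648027166724205, 0.11192400753498077, 34.330177307128906) ((0.587778627872467, -0.02218867838382721), (0.022648027166724205, 0.11192400753498077), 34.330177307128906) s -0.05582590605113951 0.056124201739181645 [-0.01176051 -0.01098018  0.01028382  0.01099167] 0.17071484562888944
mid [ 0.58796193 -0.02208741]
reel ((0.5879278182983398, -0.02251746691763401), 0.0997571349143982) 0.05011625212723847
sock 186 [ 0.5984875  -0.0155795   0.13476822]
top ((0.5880770683288574, -0.022609546780586243), (0.02245480567216873, 0.11133427917957306), 34.36188888549805)
```

Run:
```python
from h import *
pi=np.pi
yp=.297; g=np.array([.4955,.3264])-.040*np.array([np.cos(yp),np.sin(yp)])
manip.gripper_to(.05)
manip.movep([*g,.10],[pi,0,yp])
print(manip.move_l([*g,.003],feed=.08,max_force=15),monitor.read_eef_pos())
manip.gripper_to(.0,f_grip=60)
print(monitor.read_opening(),monitor.read_grasp_force())
manip.move_l([*g,.22],feed=.2)
yc=.597; u=np.array([np.cos(yc),np.sin(yc)]); c=np.array([.588,-.0222])
s=c-.125*u
manip.movep([*s,.22],[pi,0,yc])
manip.move_l([*s,.105],feed=.12)
manip.hold(.3)
p,P=cloud("wrist"); save(p,"w_pre.png"); np.savez("wpre.npz",p=p,P=P)
print(monitor.read_opening(),monitor.read_eef_pos(),monitor.read_tcp_rot(),monitor.read_time_s())
p,_=eyes.get_image("scene"); save(p,"s_pre.png")
```

```text
False [0.45780641 0.31496403 0.00366473]
0.01203094817322666 60.21275997161865
0.01233267549098074 [ 0.48483984 -0.09257133  0.10537824] [ 3.14102594e+00 -3.85344259e-04  5.96972982e-01] 12.325
```

View pics/w_pre.png

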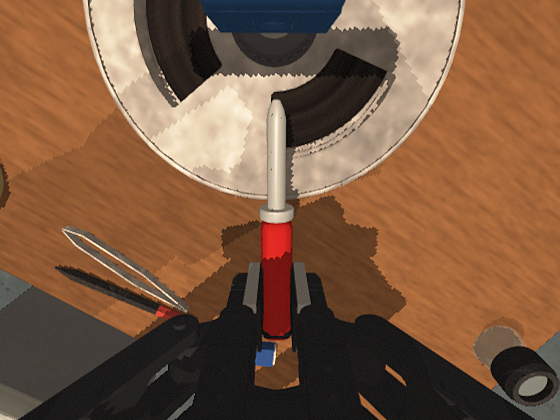

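The pin is held straight: nose at (275,100), collar at (276,213), socket face at the top between about columns 203 and 345. I'll measure the pin against the socket.

Run:
```python
from h import *
d=np.load("wpre.npz");P,p=d["P"],d["p"].astype(int)
yc=.597;R=np.array([[np.cos(yc),np.sin(yc)],[-np.sin(yc),np.cos(yc)]]);c=np.array([.588,-.0222])
L=P.copy();L[...,:2]=(P[...,:2]-c)@R.T; L*=1e3
for v in range(100,330,12):
    row=L[v]; m=(row[:,2]>90)&(row[:,2]<130)&(abs(np.arange(560)-276)<(28 if v<225 else 14))
    if m.sum(): 
        q=row[m]; print(v,m.sum(),"x",np.median(q[:,0]).round(1),"y",q[:,1].min().round(1),q[:,1].max().round(1),((q[:,1].min()+q[:,1].max())/2).round(1),"ztop",np.percentile(q[:,2],95).round(1))
b=(p[...,2]>p[...,0]+25)&(L[...,2]>85)&(L[...,2]<160); b[120:]=0
q=L[b]; print("blue",b.sum(),q.min(0),q.max(0),np.percentile(q,[1,50,99],axis=0).round(1))
for v in (3,10,18,25,29):
    k=b[v]; q=L[v][k]
    if len(q): print(v,np.where(k)[0][[0,-1]],np.median(q,0).round(1),q[:,1].min().round(1),q[:,1].max().round(1))
```

```text
100 7 x -40.4 y -2.1 0.3 -0.9 ztop 112.0
112 17 x -44.8 y -4.1 2.3 -0.9 ztop 114.3
124 19 x -49.4 y -4.5 2.7 -0.9 ztop 114.2
136 19 x -54.0 y -4.6 2.7 -0.9 ztop 114.5
148 19 x -58.8 y -4.6 2.8 -0.9 ztop 114.6
160 19 x -63.7 y -4.6 2.8 -0.9 ztop 114.5
172 19 x -68.6 y -4.7 2.9 -0.9 ztop 114.8
184 19 x -73.8 y -4.7 2.9 -0.9 ztop 114.0
196 17 x -78.9 y -4.7 2.6 -1.1 ztop 114.0
208 35 x -84.9 y -8.4 6.6 -0.9 ztop 113.9
220 28 x -88.6 y -7.3 5.2 -1.1 ztop 118.5
232 25 x -93.7 y -6.5 4.7 -0.9 ztop 118.4
244 27 x -99.3 y -6.5 4.8 -0.9 ztop 118.7
256 27 x -104.8 y -6.6 4.9 -0.9 ztop 118.7
268 27 x -110.9 y -6.7 5.0 -0.8 ztop 118.3
280 27 x -116.8 y -6.8 5.0 -0.9 ztop 118.5
292 27 x -123.2 y -6.8 5.0 -0.9 ztop 118.6
304 27 x -129.5 y -6.9 5.0 -0.9 ztop 118.9
316 27 x -136.1 y -7.0 5.1 -1.0 ztop 118.8
328 27 x -142.9 y -7.1 5.4 -0.8 ztop 118.4
blue 4138 [-14.48704786 -21.39982891  94.59225989] [-11.36762236  22.21454991 137.7691087 ] [[-14.2 -20.6  96.6]
 [-13.8   0.3 125.4]
 [-12.2  21.4 136.7]]
3 [201 342] [-13.1   0.4 135.4] -20.2 21.4
10 [204 340] [-13.9   0.2 130.9] -21.2 22.0
18 [210 335] [-13.9   0.3 120.5] -20.9 21.7
25 [216 330] [-13.8   0.4 109. ] -21.0 21.5
29 [218 327] [-13.9   0.3 102.1] -20.8 22.0
```

View pics/s_pre.png

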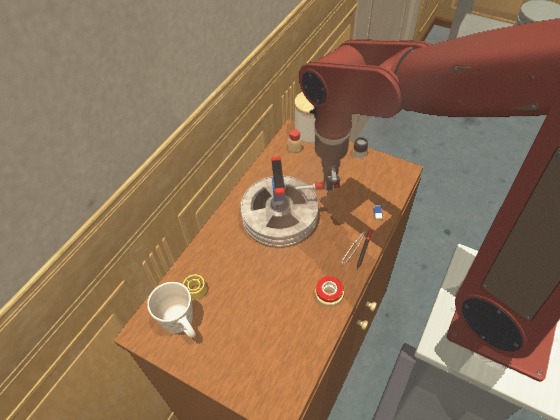

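Pin axis relative to the socket: 1.2 mm too far to the right (local y), about 1.7 mm too high, and level. I'll correct both and insert under force guard.

```bash
cat >> h.py <<'E'
pi=np.pi; yc=.597; u=np.array([np.cos(yc),np.sin(yc)]); n=np.array([-u[1],u[0]]); c=np.array([.588,-.0222])
def at(D,y,z): a=c-D*u+y*n; return [*a,z]
def loc():
    e=np.array(monitor.read_eef_pos()); r=e[:2]-c; return (np.array([r@u,r@n,e[2]])*1e3).round(2), np.round(monitor.read_ft_force(),1)
E
python3 - <<'E'
from h import *
print(loc())
manip.move_l(at(.110,.0012,.1033),feed=.08); print(loc())
for D in (.088,.075,.060):
    hit=manip.move_l(at(D,.0012,.1033),feed=.03,max_force=8); print(D,hit,loc())
    if hit: break
else:
    hit=manip.move_l(at(.048,.0012,.1033),feed=.02,max_force=12); print("home",hit,loc())
p,P=cloud("wrist"); save(p[:300,130:430],"w_in.png"); np.savez("win.npz",p=p,P=P)
print(monitor.read_time_s())
E
```

```text
(array([-124.92,   -0.13,  105.25]), array([0. , 0.3, 0.1]))
(array([-109.46,    1.39,  103.17]), array([ 0.3, -0.3, -1. ]))
0.088 False (array([-88.1 ,   1.29, 103.2 ]), array([0.7, 0. , 0.3]))
0.075 False (array([-74.93,   1.28, 103.22]), array([ 0. , -0. , -1.1]))
0.06 False (array([-59.99,   1.31, 103.2 ]), array([-0.4,  0.4, -1.4]))
home False (array([-48.69,   0.36, 103.8 ]), array([-4.4, -3.9,  3.3]))
15.6333
```

View pics/w_in.png

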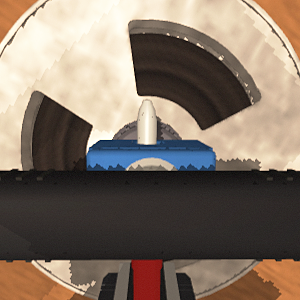

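The pin is through, with its nose showing beyond the far wall at (147,100). I'll check whether the carrier shifted and whether the collar is seated.

```bash
cat > bar.py <<'E'
from h import *
def bar(P):
    z=P[...,2]; ok=(z>.163)&(z<.18)&(np.hypot(P[...,0]-c[0],P[...,1]-c[1])<.075)
    r=cv2.minAreaRect(P[ok][:,:2].astype(np.float32)); d=np.array(r[0])-c
    zb=z[ok]; return r, (np.array([d@u,d@n])*1e3).round(1), np.median(zb)
E
python3 - <<'E'
from bar import *
d=np.load("win.npz");P,p=d["P"],d["p"]
print("before",bar(np.load("wpre.npz")["P"])); print("wrist",bar(P))
L=P.copy()-np.array([*c,0]); L=np.stack([L[...,:2]@u,L[...,:2]@n,L[...,2]],-1)*1e3
for v in range(92,150,6):
    q=L[v,265:290]; m=q[:,2]>95; print(v,m.sum(),q[m].mean(0).round(1) if m.any() else "")
b=(p[...,2].astype(int)>p[...,0]+25)&(L[...,2]>90)&(L[...,2]<145)
print("blue far edge",np.nanpercentile(L[b],[2,50,98],axis=0).round(1))
pt,Pt=cloud("top"); print("top",bar(Pt)); ps,Ps=cloud("scene"); print("scene0",bar(np.load("sceneP.npy")),"now",bar(Ps))
z=Pt[...,2];ok=(z>.044)&(z<.06)&(np.hypot(Pt[...,0]-.588,Pt[...,1]+.02)<.12)
print("reel top",cv2.minEnclosingCircle(Pt[ok][:,:2].astype(np.float32)))
P0=np.load("topP.npy");z=P0[...,2];ok=(z>.044)&(z<.06)&(np.hypot(P0[...,0]-.588,P0[...,1]+.02)<.12)
print("reel top0",cv2.minEnclosingCircle(P0[ok][:,:2].astype(np.float32)))
save(cv2.resize(ps[140:240,230:350],None,fx=5,fy=5),"s_in.png")
E
```

```text
before (((0.0, 0.0), (0.0, 0.0), 0.0), array([-473.8,  348.9]), np.float64(nan))
wrist (((0.5710724592208862, -0.034788601100444794), (0.07926392555236816, 0.11290628463029861), 33.93096160888672), array([-21.1,  -0.9]), np.float64(0.17174079642650242))
92 0 
98 0 
104 11 [ 34.3  -0.6 110.2]
110 15 [ 32.1  -0.3 111.2]
116 18 [ 29.8  -0.4 111.8]
122 19 [ 27.5  -0.5 111.4]
128 20 [ 25.3  -0.4 111.6]
134 20 [ 22.9  -0.4 111.5]
140 25 [ 20.2  -0.6 108.6]
146 25 [ 19.6  -0.6 122. ]
blue far edge [[ 13.7 -22.5  98. ]
 [ 18.9  -0.6 135.7]
 [ 31.7  19.1 137.9]]
top (((0.5725918412208557, -0.03597483038902283), (0.07607346773147583, 0.11154569685459137), 33.68754577636719), array([-20.5,  -2.7]), np.float64(0.17213461092458981))
scene0 (((0.5848860144615173, -0.020204778760671616), (0.022320354357361794, 0.11203588545322418), 33.998016357421875), array([-1.5,  3.4]), np.float64(0.17041117287493013)) now (((0.5684067606925964, -0.036522023379802704), (0.08070972561836243, 0.1144779771566391), 34.08413314819336), array([-24.3,  -0.8]), np.float64(0.17169939708494314))
reel top ((0.5906206369400024, -0.02186194621026516), 0.09955226629972458)
reel top0 ((0.5887638330459595, -0.02286471799015999), 0.09977860003709793)
  return _methods._mean(a, axis=axis, dtype=dtype,
  ret = ret.dtype.type(ret / rcount)
```

View pics/s_in.png

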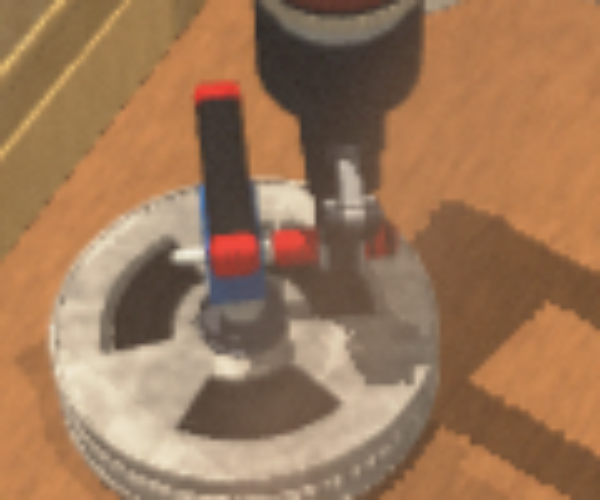

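The nose protrudes about 17 mm past the far wall, as expected when home, and the collar is at the socket. The carrier shifted 2–4 mm. I'll release, back off and re-measure.

Run:
```python
from bar import *
manip.gripper_to(.04); print(loc())
e=monitor.read_eef_pos()
manip.move_l([e[0],e[1],.16],feed=.08); 
manip.move_l([e[0]-.06*u[0],e[1]-.06*u[1],.33],feed=.2); manip.hold(.2)
p,P=cloud("wrist"); print(bar(P)); np.savez("wrel.npz",p=p,P=P)
L=P.copy()-np.array([*c,0]); L=np.stack([L[...,:2]@u,L[...,:2]@n,L[...,2]],-1)*1e3
z=P[...,2];ok=(z>.044)&(z<.057)&(np.hypot(P[...,0]-.59,P[...,1]+.02)<.12)
q=P[ok]; print("reel",cv2.minEnclosingCircle(q[:,:2].astype(np.float32)))
red=(p[...,0]>150)&(p[...,1]<70)&(p[...,2]<70)&(abs(L[...,1])<15)&(L[...,2]>90)&(L[...,2]<130)
print("red grip",np.nanpercentile(L[red],[1,50,99],axis=0).round(1))
b=(L[...,2]>100)&(L[...,2]<118)&(abs(L[...,1])<12); print("pin parts x",np.nanpercentile(L[b],[0,1,99,100],axis=0).round(1))
save(p[:,100:460],"w_rel.png"); print(monitor.read_time_s())
```

```text
(array([-47.74,   1.33, 103.25]), array([-0.2,  0.5, -0.6]))
(((0.583162248134613, -0.023648086935281754), (0.022487925365567207, 0.11186236888170242), 33.77159118652344), array([-4.8,  1.5]), np.float64(0.17093418976293648))
reel ((0.5879048705101013, -0.021968267858028412), 0.09973187744617462)
red grip [[-76.1  -3.7 101. ]
 [-48.1   2.8 107. ]
 [-23.8   9.5 112.4]]
pin parts x [[-81.1  -5.6 100. ]
 [-79.9  -4.7 100.5]
 [ 26.6   9.5 116.5]
 [ 28.9   9.6 117.5]]
18.275
```

View pics/w_rel.png

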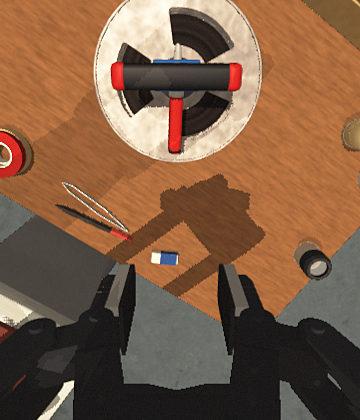

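The reels haven't moved; the bar leans about 5 mm toward the robot under the pin's weight. The pin runs from -81 to +29 mm, which matches the home position. I'll zoom in on the collar contact.

Run:
```python
from h import *
d=np.load("wrel.npz");P,p=d["P"],d["p"]
save(cv2.resize(p[30:170,205:345],None,fx=4,fy=4,interpolation=cv2.INTER_CUBIC),"w_relz.png")
L=P.copy()-np.array([*c,0]); L=np.stack([L[...,:2]@u,L[...,:2]@n,L[...,2]],-1)*1e3
for v in range(36,160,3 ):
    q=L[v,255:300]; m=(q[:,2]>95)
    if m.any(): q=q[m];print(v,m.sum(),"x",np.median(q[:,0]).round(1),"y",q[:,1].min().round(1),q[:,1].max().round(1),"z",np.percentile(q[:,2],[5,95]).round(1))
```

```text
45 5 x 26.9 y -2.2 1.7 z [113.5 115.7]
48 7 x 24.1 y -3.2 2.7 z [113.1 117.4]
51 8 x 21.6 y -3.2 3.7 z [114.  116.5]
54 8 x 18.9 y -3.2 3.7 z [113.7 116.7]
57 8 x 16.4 y -3.2 3.7 z [113.  115.6]
60 45 x 11.4 y -20.0 21.2 z [135.3 137.4]
63 45 x 5.8 y -17.8 19.3 z [166.4 169.5]
66 45 x 3.2 y -17.6 19.1 z [170.1 172.1]
69 44 x 0.8 y -17.6 19.1 z [170.6 172.6]
72 45 x -1.5 y -17.7 19.1 z [171.  173.1]
75 45 x -3.8 y -17.7 19.3 z [170.2 172.8]
78 45 x -6.1 y -17.9 19.3 z [170.2 172.1]
81 45 x -8.4 y -17.9 19.3 z [169.7 172.2]
84 45 x -10.8 y -17.9 19.3 z [169.6 171.7]
87 45 x -13.2 y -18.0 19.5 z [169.1 170.8]
90 45 x -15.5 y -18.3 19.8 z [165.3 167.6]
93 15 x -17.0 y -5.5 9.0 z [108.7 113.2]
96 15 x -19.9 y -5.6 9.0 z [106.6 112.7]
99 13 x -22.8 y -4.5 8.0 z [107.6 112.2]
102 14 x -25.7 y -4.5 9.2 z [106.3 112.5]
105 14 x -28.7 y -4.5 9.2 z [106.7 111.7]
108 13 x -31.7 y -4.6 9.2 z [105.9 111.3]
111 14 x -34.7 y -4.6 9.2 z [104.2 110.6]
114 14 x -37.7 y -4.6 9.2 z [105.5 109.8]
117 14 x -40.8 y -4.7 9.3 z [104.  109.5]
120 13 x -43.9 y -3.6 9.2 z [105.3 109.9]
123 12 x -47.0 y -3.6 9.3 z [103.9 108.7]
126 13 x -50.2 y -3.6 9.3 z [104.4 108.1]
129 13 x -53.4 y -3.7 9.3 z [103.7 107.7]
132 13 x -56.6 y -3.7 9.4 z [102.  106.9]
135 14 x -59.8 y -3.7 10.7 z [ 99.5 106.1]
138 13 x -63.1 y -3.8 9.4 z [101.3 105.2]
141 13 x -66.4 y -2.6 10.7 z [100.1 104.7]
144 14 x -69.8 y -3.8 10.7 z [ 98.5 104.2]
147 13 x -73.1 y -2.7 10.8 z [ 98.6 103.4]
150 12 x -76.4 y -1.6 10.7 z [100.  103.4]
153 10 x -79.9 y -1.6 8.5 z [100.1 101.4]
```

View pics/w_relz.png

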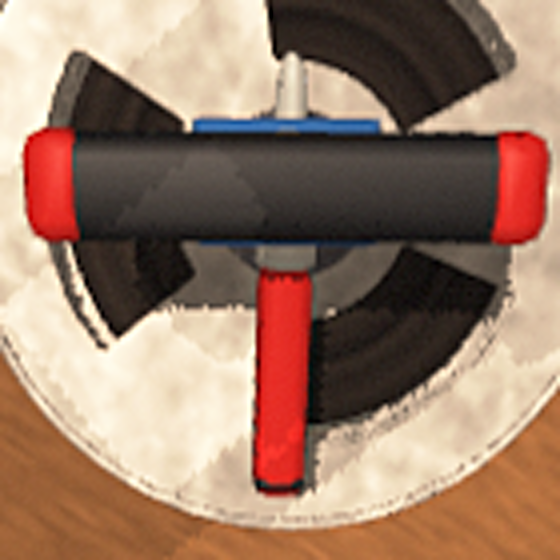

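Run:
```python
from h import *
d=np.load("wrel.npz");P,p=d["P"],d["p"].astype(int)
L=P.copy()-np.array([*c,0]); L=np.stack([L[...,:2]@u,L[...,:2]@n,L[...,2]],-1)*1e3
b=(p[...,2]>p[...,0]+25)&(L[...,2]>90)&(L[...,2]<145)&(abs(L[...,1])<30)
for lo,s in((True,"near"),(False,"far")):
    q=L[b&((L[...,0]<0)==lo)]; print(s,len(q)); 
    for z in range(92,142,6):
        k=(q[:,2]>=z)&(q[:,2]<z+6)
        if k.any(): print(z,k.sum(),q[k].min(0).round(1),q[k].max(0).round(1))
# pin along u: colour row profile on pin axis column
for v in range(88,104): print(v,p[v,277],L[v,277].round(1))
for v in range(40,62): print(v,p[v,278],L[v,278].round(1))
```

```text
near 8
128 2 [-15.5  11.3 133.3] [-15.5  12.2 133.7]
134 6 [-15.6  -6.  134.2] [-15.6  15.1 136.5]
far 140
128 1 [ 12.  -20.  130.2] [ 12.  -20.  130.2]
134 139 [  9.3 -19.6 135.2] [ 11.5  23.  139.6]
88 [30 24 23] [-13.9   0.7 168.8]
89 [24 19 15] [-14.7   0.7 169.5]
90 [11 30 52] [-15.5   0.7 167.5]
91 [88 84 87] [-15.5   0.7 133.7]
92 [130 118 102] [-16.    0.7 110.8]
93 [128 118 104] [-17.    0.7 113.3]
94 [122 111  98] [-18.    0.7 112.6]
95 [119 109  97] [-18.9   0.7 111.7]
96 [117 115 101] [-19.9   0.7 112.1]
97 [115  83  73] [-20.9   0.7 112.1]
98 [117  12   9] [-21.8   0.7 109.6]
99 [187  33  27] [-22.8   0.7 112.5]
100 [238  45  38] [-23.8   0.7 111.1]
101 [232  44  36] [-24.7   0.7 112.7]
102 [228  44  36] [-25.7   0.7 111.6]
103 [227  44  38] [-26.7   0.7 110.7]
40 [47 35 30] [41.3 -0.4 49.4]
41 [49 34 28] [40.5 -0.4 47.5]
42 [55 47 39] [39.2 -0.4 49.6]
43 [187 172 150] [ 28.9  -0.2 113. ]
44 [252 239 210] [ 27.7  -0.2 115.4]
45 [245 233 208] [ 26.8  -0.2 115.8]
46 [243 232 209] [ 25.9  -0.2 115.7]
47 [243 234 212] [ 25.   -0.2 115.8]
48 [244 234 212] [ 24.   -0.2 117. ]
49 [240 230 207] [ 23.3  -0.2 115.2]
50 [237 227 201] [ 22.4  -0.2 115.3]
51 [234 222 195] [ 21.5  -0.2 116. ]
52 [232 219 192] [ 20.6  -0.2 116.1]
53 [233 220 194] [ 19.7  -0.2 116.2]
54 [232 219 195] [ 18.8  -0.2 116.4]
55 [231 217 192] [ 18.1  -0.3 114.2]
56 [231 216 191] [ 17.1  -0.3 115.7]
57 [232 218 190] [ 16.4  -0.3 114.2]
58 [243 224 191] [ 15.2  -0.3 116.2]
59 [189 174 165] [ 14.5  -0.3 114.8]
60 [ 32  87 147] [ 11.3  -0.2 137.3]
61 [ 81 126 179] [ 10.4  -0.2 137.8]
```

The collar front is about 1 mm from the near face along its tilted axis, so it is touching at the edge and counts as seated. Now I'll grip the bar centred over the spindle, which also levels it, and lift slightly first.

Run:
```python
from bar import *
yg=.594+pi/2; g=[.5880,-.0220]
manip.gripper_to(.07)
manip.movep([*g,.26],[pi,0,yg])
print(manip.move_l([*g,.142],feed=.1,max_force=10),loc())
manip.gripper_to(.0,f_grip=100); manip.hold(.2)
print(monitor.read_opening(),monitor.read_grasp_force(),loc())
manip.move_l([*g,.172],feed=.03); manip.hold(.5)
print(loc(),monitor.read_torque(),monitor.read_opening())
p,P=cloud("scene"); np.savez("slift.npz",p=p,P=P); save(cv2.resize(p[120:260,210:370],None,fx=4,fy=4),"s_lift.png")
def plane(P,z0):
    z=P[...,2]; k=(abs(z-z0)<.012)&(np.hypot(P[...,0]-.588,P[...,1]+.022)<.098)&(np.hypot(P[...,0]-.588,P[...,1]+.022)>.03)
    q=P[k]-[.588,-.022,0]; A=np.c_[q[:,:2],np.ones(len(q))]
    for _ in range(4):
        w=np.linalg.lstsq(A,q[:,2],rcond=None)[0]; r=abs(q[:,2]-A@w); m=r<max(.003,np.median(r)*2); A,q=A[m],q[m]
    return len(q),np.degrees(w[:2]).round(2),(w[2]*1e3).round(1)
print("before",plane(np.load("sceneP.npy"),.05),"now",plane(P,.08))
pt,Pt=cloud("top"); print("top before",plane(np.load("topP.npy"),.05),"now",plane(Pt,.08)); print(monitor.read_time_s())
```

```text
False (array([  0.6 ,  -0.29, 142.94]), array([-0.3, -0.2,  0.3]))
0.020730428499182968 98.39171290397644 (array([ 2.6000e-01, -9.0000e-02,  1.4253e+02]), array([-1.9, -0. ,  4.9]))
(array([1.2000e-01, 8.0000e-02, 1.7201e+02]), array([ 0.2, -0.4, -9.1])) [ 0.01728528 -0.06506078  0.01697328] 0.020571718093848865
before (2467, array([0.06, 0.09]), np.float64(49.9)) now (2454, array([ 0.33, -1.16]), np.float64(76.6))
top before (2043, array([ 0.06, -0.09]), np.float64(50.3)) now (691, array([ 0.05, -0.6 ]), np.float64(77.2))
23.75
```

View pics/s_lift.png

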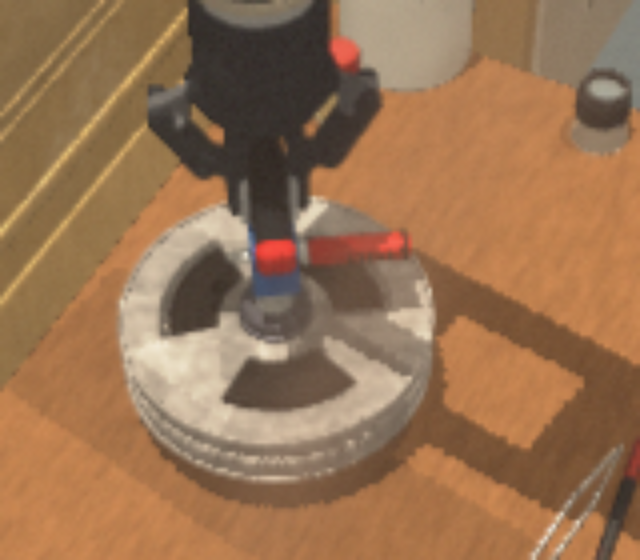

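The carrier hangs from the pin, tilted only about 1°, with the collar at the socket. I'll lift it the full 10 cm and hold.

Run:
```python
from bar import *
g=[.5880,-.0220]
manip.move_l([*g,.248],feed=.05); manip.hold(2.8)
p,P=cloud("scene"); z=P[...,2]; k=(abs(z-.152)<.015)&(np.hypot(P[...,0]-.588,P[...,1]+.022)<.098)&(np.hypot(P[...,0]-.588,P[...,1]+.022)>.03)
q=P[k]-[.588,-.022,0]; w=np.linalg.lstsq(np.c_[q[:,:2],np.ones(len(q))],q[:,2],rcond=None)[0]
print(len(q),np.degrees(w[:2]),w[2],loc(),monitor.read_opening(),monitor.read_joint_velocities().round(4) if hasattr(monitor.read_joint_velocities(),'round') else '',monitor.read_time_s())
if len(q)>1000 and abs(np.degrees(w[:2])).max()<4: print(manip.job_done())
```

```text
3036 [-0.44830653 -0.01020463] 0.15220626555996214 (array([1.20e-01, 2.20e-01, 2.48e+02]), array([-0.6,  0.5, -9. ])) 0.020513753744416077 [-0.0009  0.0007  0.0016 -0.0004  0.0008  0.0021] 28.2667
the job is handed in; nothing more can be done
None
```

The job is handed in at 28 s: the pin is home with its collar at the socket (about 1 mm by camera after release), and the carrier hangs still and level (within about 0.5°) from the gripped bar, about 10 cm above the cabinet.

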